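# Clamp the brass sheet in the disc cutter with its key

## Robot

A 6-joint arm with a two-finger parallel gripper is mounted at the origin on the work surface. World frame = base frame: x ahead of the robot, y to its left, z up, the work surface at z = 0. Lengths are in mm, angles in degrees, forces in N, time in s.
With the tool pointing down it reaches from about 300 to 850 mm from the base axis. Payload 4.2 kg.
Tool frame: the origin (TCP) lies at the very end of the fingers, on their centre line; the grasp point (between the pads) lies 19 mm behind it (hold_point_z is the z of the grasp point in the tool frame, in mm); z points along the fingers, y is the direction in which the jaws open and shut (so a half turn about z gives the same grasp; the last joint's range is limited). The gripper opens to 91 mm and grips with 3 to 60 N. Pads are 32 mm wide; open, the fingers measure 118 mm over their backs; the gripper's body (76 mm by 178 mm) begins 60 mm behind the grasp point.
Start: joints at [75, 18.312, 89.639, -0, 72.044, -1.146], TCP at [137.685, 558.288, 213.976] pointing down, gripper open.
Joint ranges: [-177.97, 177.97], [-48.28, 115.42], [12.27, 149.76], [-77.06, 257.06], [2.81, 150.46], [-146.56, 146.56]. Speed limits (degrees/s): [147.25, 147.25, 180, 180, 180, 180].

## Interface

Orientations are given as [roll, pitch, yaw] about the fixed x, y, z axes, in that order (R = Rz(yaw) Ry(pitch) Rx(roll)).
In Python, from workcell import state, grab_frame, job_done, hold_point_z gives the robot as it stands. The module is installed in compiled form; this text tells all that it offers.
- The arm moves only by the shell command python3 -m creep 'ROWS' [FORCE]. ROWS is JSON, a list of rows, each a list of 7 numbers: the closure, from 0 (fully open) to 1 (shut), then the shift along the tool's x, y, z in mm, then the turn, a rotation vector about the tool's x, y, z in degrees. A call has 1 to 5 rows; each row shifts and turns the commanded pose from where the row before left it, along the tool's axes as they then stand; what a row does not reach is not made up. A row lasts 1/8 s, in which the tool goes at most 62.5 mm and 10.7 degrees, less where a joint would pass 70% of its speed; a pose out of reach is approached as far as the arm can. A call is refused whole if a number of a shift passes 62.5 or a number of a turn 10.7, either way. A call with a gripper value outside its range is refused whole. The fingers move at their own pace and stop on an object; FORCE is the grip in N (left out, the last holds). Time passes only in rows, so rows that do not move let the fingers close. It gives the time, the measured TCP pose, the force and the opening at its end, in the units of the state.
- state(): the state, without advancing time (a new reading comes with each control period).
- grab_frame(name): name is "scene" or "top" or "wrist"; returns a dict with "frame" (400x640x3 uint8, red, green, blue), "fx", "fy", "cx", "cy" (pixels), "k1" (the pictures are not rectified: a ray, as slopes to the right and down, at radius r is drawn at 1 + k1 r^2 times it, then the intrinsics apply), "view" (4x4, takes a point from world to camera coordinates). Camera axes: x right, y down, z forward; pixel columns grow to the right and rows downward; lengths in mm; the calibration is good to about 2 mm. A picture is of the moment at which its call begins. There is no depth.
- job_done(): hands the job in, once; it reports no verdict.
The state is a dict: "time_s": time; "qpos": joint angles; "qvel": joint speeds; "effort": joint torques, N m; "ee_pos": TCP position; "ee_rot": TCP orientation; "force": force on the tool from outside, world axes, zero at the start; "torque": the same for the moment, N m; "gripper_width": finger opening in mm.
Only numpy, scipy, OpenCV 4.12 (cv2) and the standard library are available. Lean on these libraries where they do the work, as an engineer would, in place of code of your own. Each camera call takes 0.05 s, during which the arm holds its last target.

## Task

A brass sheet has been slid into the jeweller's disc cutter. Take the flat-tongued key, the tool with the longest crossbar of the three standing in the wooden rack, press its tongue fully home into the slot of the cutter's square clamp screw, then turn it clockwise (seen from above) until the screw stops. Let go and leave the key standing in the screw.

Things in the scene. Friction and masses are not known exactly. Their poses are not given: they have to be found in the camera images.
- key_handle (a point): Centre of the loose steel key's crossbar: 66 mm long (x), 12 thick (y), 16 high (z up). Below: stem, 10 across; collar, 40 across, 6 thick, its underside 44 below this point; flat tongue to 70 below, parallel to the bar, 26 wide (x), 10 thick, its lower 18 mm tapering to 12 by 4. Weighs 0.15 to 0.3 kg. Starts upright in a rack hole, collar on the rack's top; lifts straight out.
- rack: Fixed wooden rack, 270 (x) by 70 mm, 50 high; origin under its centre. Three holes 85 mm apart along x each hold a steel tool, bars along x within 3 degrees, in any order: the key, a reamer (crossbar 34 mm) and a punch (round knob, 34 mm across); the last two do not fit the slot and stand as high as the key.
- slot (a point): Mouth centre of the slot in the top of the clamp screw's square steel head (54 by 54 mm, 30 high), 80 mm above the table, on a fixed round cutter 132 across and 48 high. Slot 30 long (x), 14 wide (y), 28 deep; z up is the turning axis; the frame turns with the screw. The key fits either way round and is home with its collar on the head: crossbar centre 44 mm above this point.
- clamp_screw (a joint): Turn of the clamp screw, rad, growing clockwise seen from above: 0.25 to 0.7 at the start, hard stop at 1.57. Friction about 0.15 N m; stays where it is left and does not rise or sink. The key has about 9 degrees of play in the slot either way, so turn it that much further.
Not all that is in view belongs to the job. Leave any purple or red look-alike of the part that bears key_handle alone.

How it is judged:
By the outcome, as a careful person would: the job done as asked, in the order asked, and still so for the second after the job is handed in, with the robot touching nothing.
It also fails if it takes over 48 s, if anything falls off the work surface, if the arm or the gripper's body presses on something with over 40 N, if the wrist force passes 120 N, or if a joint passes its speed limit or range.

## Working session

There is one attempt and no reset: what is moved stays moved. The work goes in short steps, Python scripts to look and compute and a shell command to move; the robot and the scene stay as the last step left them, time stands still between calls to the robot, and variables do not carry over. Pictures are saved under pics/ and viewed, and the job is handed in when it is done.

```bash
mkdir -p pics; cat > h.py <<'E'
import numpy as np,cv2,json
from workcell import *
def snap(n,f):
    d=grab_frame(n); cv2.imwrite('pics/'+f+'.png',d['frame'][:,:,::-1]); np.save('pics/'+f+'.npy',{k:d[k] for k in d},allow_pickle=True); return d
def load(f): return np.load('pics/'+f+'.npy',allow_pickle=True).item()
def ray(d,u,v):
    x=(u-d['cx'])/d['fx'];y=(v-d['cy'])/d['fy']; a,b=x,y
    for _ in range(30):
        s=1+d['k1']*(a*a+b*b); a,b=x/s,y/s
    V=np.array(d['view']);R=V[:3,:3];t=V[:3,3]
    return -R.T@t, R.T@np.array([a,b,1.])
def atz(d,u,v,z):
    o,r=ray(d,u,v); return o+r*(z-o[2])/r[2]
def proj(d,p):
    V=np.array(d['view']);c=V[:3,:3]@np.array(p,float)+V[:3,3];a,b=c[0]/c[2],c[1]/c[2];s=1+d['k1']*(a*a+b*b)
    return d['fx']*a*s+d['cx'],d['fy']*b*s+d['cy']
def crop(f,u0,v0,u1,v1,k,out):
    im=cv2.imread('pics/'+f+'.png')[v0:v1,u0:u1]; cv2.imwrite('pics/'+out+'.png',cv2.resize(im,None,fx=k,fy=k,interpolation=cv2.INTER_CUBIC))
E
python3 - <<'E'
from h import *
print(state(),hold_point_z)
for n in('scene','top','wrist'):
    d=snap(n,n+'0'); print(n,d['fx'],d['cx'],d['cy'],d['k1'],np.round(d['view'],3).tolist())
E
```

```text
{'time_s': 0.0, 'qpos': array([ 7.50008656e+01,  1.83504634e+01,  8.97085980e+01,  4.23214399e-04,
        7.20428328e+01, -1.14568230e+00]), 'qvel': array([-0.01142337, -0.00724092,  0.00096803,  0.08933549,  0.04064007,
        0.06363379]), 'effort': array([-4.94904834e-04, -4.12455010e+01, -2.31978554e+01,  7.28070200e-02,
        4.54813137e-02, -1.22059678e-04]), 'ee_pos': array([137.53753968, 557.77231345, 213.11723404]), 'ee_rot': array([-1.79898134e+02, -2.43961687e-03,  1.66146415e+02]), 'force': array([ 0.60646591, -0.05747086, -0.41778451]), 'torque': array([-0.03606131,  0.0056654 , -0.02820976]), 'gripper_width': 91.48401211276489} -18.8
scene 478.3373502924691 320.95994679834644 202.1974258299698 -0.04435424460719606 [[-0.724, 0.69, 0.012, 419.137], [0.379, 0.411, -0.829, -135.143], [-0.577, -0.596, -0.559, 1205.498], [0.0, 0.0, 0.0, 1.0]]
top 489.75393573616867 323.233960872791 211.9242787776884 -0.12586318574340818 [[0.01, -1.0, 0.004, -21.608], [-0.993, -0.01, -0.114, 578.157], [0.114, -0.002, -0.993, 956.467], [0.0, 0.0, 0.0, 1.0]]
wrist 358.049281362514 317.8573544076689 193.9521971405874 -0.050357099623039324 [[0.24, 0.971, -0.003, -573.838], [0.944, -0.233, 0.236, -26.616], [0.228, -0.06, -0.972, 389.946], [0.0, 0.0, 0.0, 1.0]]
```

View pics/scene0.png

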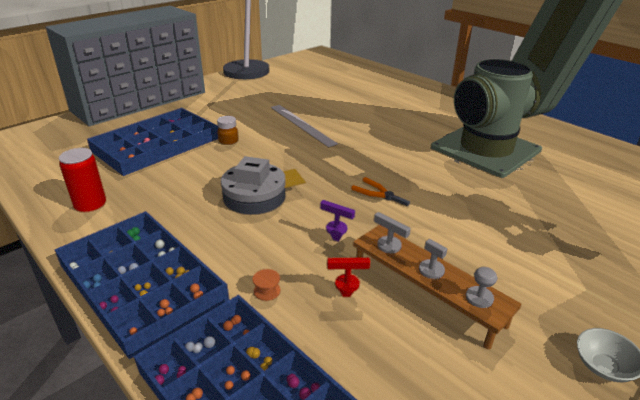

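View pics/top0.png

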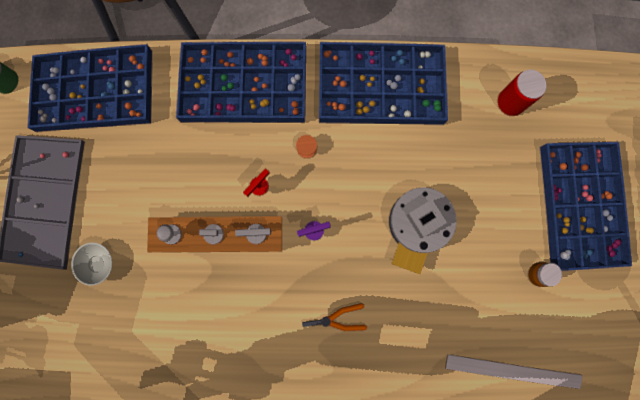

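View pics/wrist0.png

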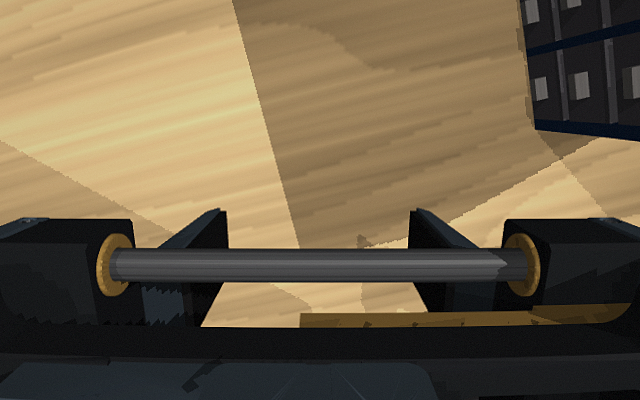

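```bash
python3 - <<'E'
from h import *
crop('top0',140,160,340,260,4,'c1'); crop('top0',380,180,470,280,6,'c2'); crop('scene0',310,190,530,350,3.6,'c3');crop('scene0',210,145,310,215,7,'c4')
E
```

```text
(no output)
```

View pics/c1.png

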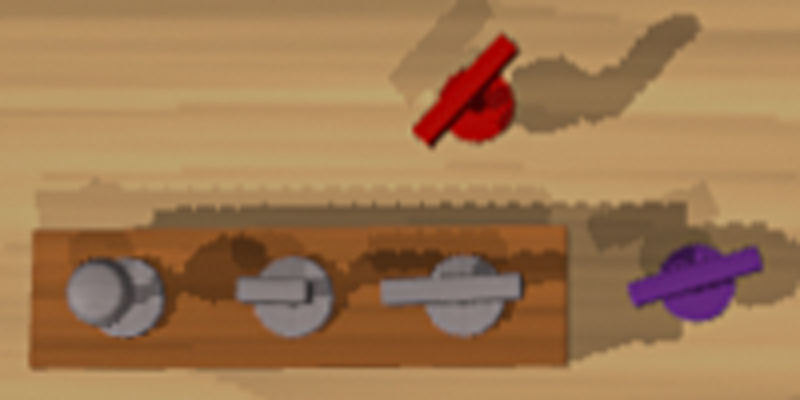

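View pics/c2.png

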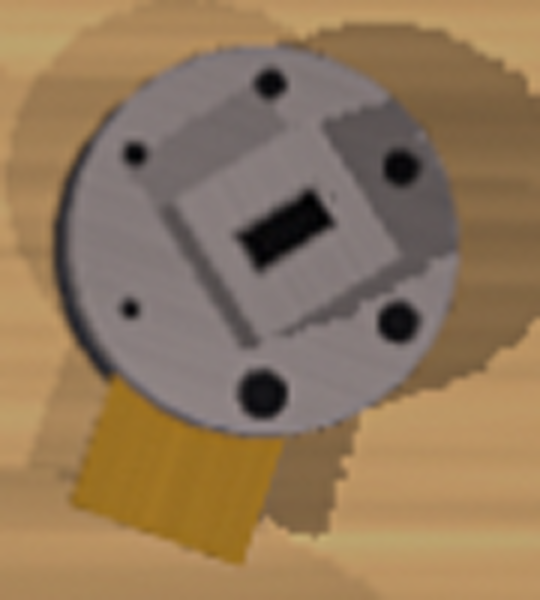

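View pics/c3.png

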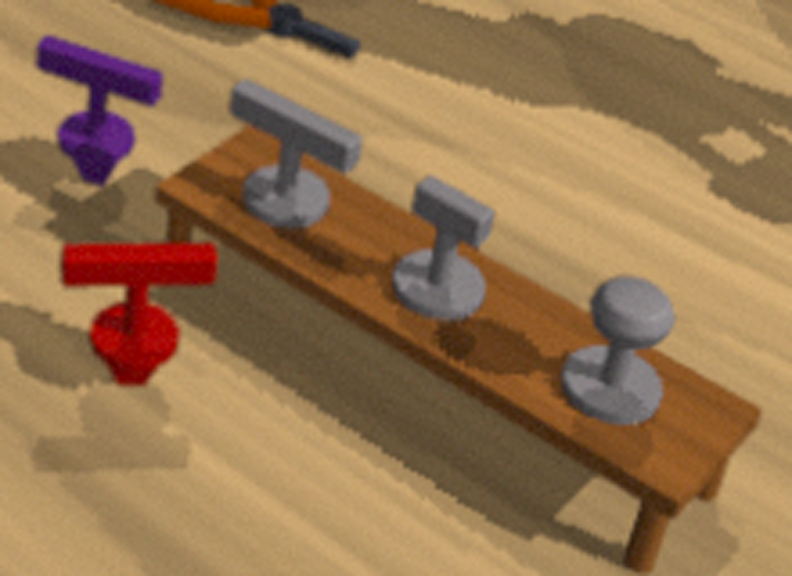

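View pics/c4.png

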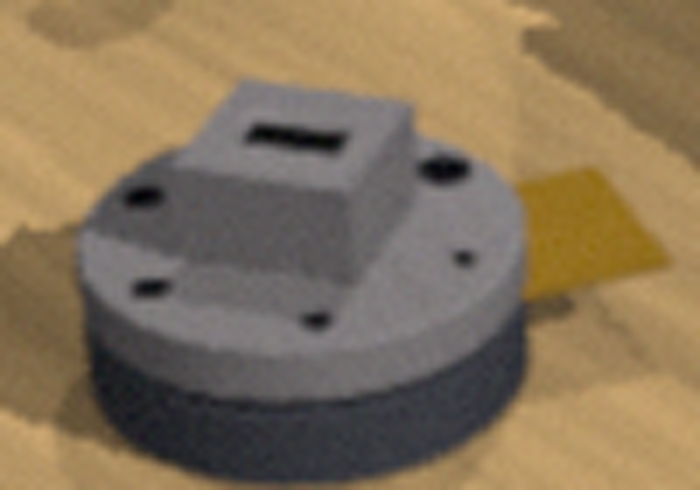

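Candidates for the key: the grey tools at top (253,233), with the longest bar, (209,233) with a short bar, and (168,233) with a knob. The purple (314,229) and red (257,183) look-alikes are also there. In the crop the grey one at (253,233) clearly has the longest bar, so that's the key. The slot is at about (427.5,218).

```bash
python3 - <<'E'
from h import *
d=load('top0')
def P(u,v,k,ou,ov,z): return atz(d,ou+(u+.5)/k-.5,ov+(v+.5)/k-.5,z)
c=[P(u,v,4,140,160,102) for u,v in((379,279),(383,306),(519,272),(524,298))]
print(np.round(c,1)); a=(c[0]+c[1])/2;b=(c[2]+c[3])/2
print('key',(a+b)/2,np.linalg.norm(a-b),np.degrees(np.arctan2(*(a-b)[[1,0]])))
s=[P(u,v,6,380,180,80) for u,v in((313,187),(337,220),(235,238),(260,272))]
print('slot',np.mean(s,0)); L=(s[0]+s[1]-s[2]-s[3])/2; W=(s[0]+s[2]-s[1]-s[3])/2; print(np.linalg.norm(L),np.linalg.norm(W),np.degrees(np.arctan2(L[1],L[0])))
h=[P(u,v,6,380,180,80) for u,v in((322,122),(400,252),(262,342),(174,203))]
print('head',np.mean(h,0),[np.linalg.norm(h[i]-h[i-1]) for i in range(4)],[np.degrees(np.arctan2(*(h[i]-h[i-1])[[1,0]])) for i in range(4)])
print('purple',P(697,277,4,140,160,75),'red',P(466,90,4,140,160,75))
ds=load('scene0')
K=(a+b)/2; S=np.mean(s,0)
print('scene chk key end L/R',proj(ds,a),proj(ds,b),'slot',proj(ds,S))
E
```

```text
[[535.7 150.9 102. ]
 [523.1 148.7 102. ]
 [539.8  85.  102. ]
 [527.6  82.4 102. ]]
key [531.53131889 116.75539753 102.        ] 66.23345953838874 93.71072700917361
slot [ 563.59664549 -217.16182644   80.        ]
30.639864885857204 13.336093200416329 -56.44474596816538
head [ 563.50705511 -218.28167647   80.        ] [np.float64(55.637297650803696), np.float64(48.889483898025304), np.float64(54.16916310429736), np.float64(52.720990026252636)] [np.float64(-61.08500143510519), np.float64(-149.41894441664382), np.float64(122.90113204200863), np.float64(32.199496680801516)]
purple [540.46176641   1.97981461  75.        ] red [630.78036718 115.90323315  75.        ]
scene chk key end L/R (np.float64(410.0335841856901), np.float64(228.95958583284798)) (np.float64(376.5164538275572), np.float64(212.29535921678078)) slot (np.float64(252.8120690022152), np.float64(163.88375498691954))
```

```bash
cat >> h.py <<'E'
from scipy.spatial.transform import Rotation as Ro
def plan(p,yaw,n,s=None,g=0):
    s=s or state(); p0=np.array(s['ee_pos']);R0=Ro.from_euler('xyz',s['ee_rot'],degrees=True);R1=Ro.from_euler('xyz',[180,0,yaw],degrees=True)
    rv=(R0.inv()*R1).as_rotvec(degrees=True)/n; dp=(np.array(p)-p0)/n; R=R0
    for i in range(n):
        print([g]+np.round(R.inv().apply(dp),1).tolist()+np.round(rv,2).tolist()); R=R*Ro.from_rotvec(rv,degrees=True)
E
python3 -c "
from h import *
plan([531.5,116.8,190],93.7,15)"
```

```text
[0, -32.5, -22.3, 1.6, -0.0, 0.0, 4.83]
[0, -34.3, -19.4, 1.6, -0.0, 0.0, 4.83]
[0, -35.8, -16.5, 1.6, -0.0, 0.0, 4.83]
[0, -37.1, -13.4, 1.6, -0.0, 0.0, 4.83]
[0, -38.1, -10.2, 1.6, -0.0, 0.0, 4.83]
[0, -38.8, -7.0, 1.6, -0.0, 0.0, 4.83]
[0, -39.3, -3.7, 1.6, -0.0, 0.0, 4.83]
[0, -39.4, -0.4, 1.6, -0.0, 0.0, 4.83]
[0, -39.3, 2.9, 1.6, -0.0, 0.0, 4.83]
[0, -38.9, 6.2, 1.6, -0.0, 0.0, 4.83]
[0, -38.3, 9.5, 1.6, -0.0, 0.0, 4.83]
[0, -37.3, 12.7, 1.6, -0.0, 0.0, 4.83]
[0, -36.1, 15.8, 1.6, -0.0, 0.0, 4.83]
[0, -34.7, 18.8, 1.6, -0.0, 0.0, 4.83]
[0, -33.0, 21.6, 1.6, -0.0, 0.0, 4.83]
```

```bash
python3 -m creep '[[0,-32.5,-22.3,1.5,0,0,4.8],[0,-34.3,-19.4,1.5,0,0,4.8],[0,-35.8,-16.5,1.5,0,0,4.8],[0,-37,-13.4,1.5,0,0,4.8],[0,-38,-10.2,1.5,0,0,4.8]]'
python3 -m creep '[[0,-38.8,-7,1.5,0,0,4.8],[0,-39.3,-3.7,1.5,0,0,4.8],[0,-39.4,-0.4,1.5,0,0,4.8],[0,-39.3,2.9,1.5,0,0,4.8],[0,-38.9,6.2,1.5,0,0,4.8]]'
python3 -m creep '[[0,-38.3,9.5,1.5,0,0,4.8],[0,-37.3,12.7,1.5,0,0,4.8],[0,-36,15.8,1.5,0,0,4.8],[0,-34.7,18.8,1.5,0,0,4.8],[0,-33,21.6,1.5,0,0,5]]'
python3 -m creep '[[0,0,0,0,0,0,0],[0,0,0,0,0,0,0]]'
python3 -c "
from h import *
snap('wrist','w1');plan([531.5,116.8,190],93.7,1)"
```

```text
time_s: 0.78
ee_pos: [269.6, 410.4, 206.2]
ee_rot: [-180.0, 0.0, 142.0]
force: [-0.4, 0.2, 0.1]
gripper_width: 91.2
time_s: 1.4
ee_pos: [401.4, 263.9, 198.8]
ee_rot: [-180.0, -0.0, 118.0]
force: [0.7, 0.7, 0.4]
gripper_width: 91.4
time_s: 2.02
ee_pos: [533.7, 117.8, 191.2]
ee_rot: [-180.0, -0.0, 93.8]
force: [-0.1, -0.1, -0.0]
gripper_width: 91.0
time_s: 2.28
ee_pos: [532.5, 119.1, 191.1]
ee_rot: [-179.9, -0.0, 94.0]
force: [-0.1, 0.2, -0.2]
gripper_width: 91.0
[0, -2.6, -1.0, 1.3, -0.05, -0.02, 0.3]
```

View pics/w1.png

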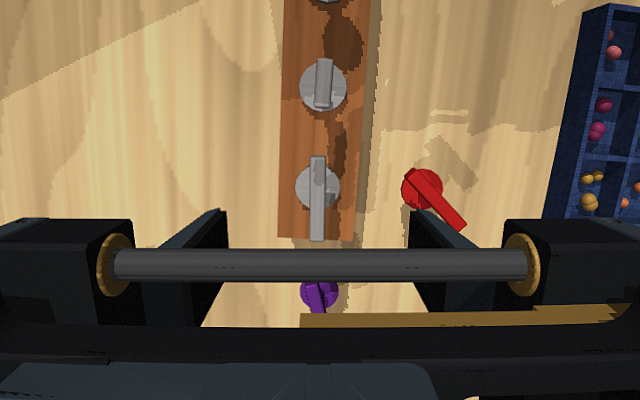

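```bash
python3 - <<'E'
from h import *
d=load('w1'); a=atz(d,317.5,156,102);b=atz(d,317,241,102);print(a,b,(a+b)/2,np.linalg.norm(a-b),np.degrees(np.arctan2(*(a-b)[[1,0]])))
e=load('top0')
for u,v in((430,146),(414,130),(518,45)): print('red',atz(e,140+u/4,160+v/4,75))
E
```

```text
[530.16474441 150.30207168 102.        ] [534.25749398  84.71905624 102.        ] [532.2111192  117.51056396 102.        ] 65.7105966509966 93.5709485295137
red [602.25740216 132.00487828  75.        ]
red [610.06548376 140.07536863  75.        ]
red [652.60202683  90.22576627  75.        ]
```

```bash
python3 -m creep '[[0.45,-2,-0.7,25,0,0,0.4],[0.45,0,0,25,0,0,0],[0.45,0,0,25,0,0,0],[0.45,0,0,10,0,0,0],[0.45,0,0,0,0,0,0]]'
python3 -m creep '[[0.45,0,0,15,0,0,0],[0.45,0,0,15,0,0,0],[0.45,0,0,0,0,0,0]]'
python3 -c "
from h import *
snap('wrist','w2');snap('scene','s2');crop('s2',310,130,530,290,3.6,'s2c');plan([531.9,117.1,76],93.6,1)"
```

```text
time_s: 2.95
ee_pos: [532.0, 117.4, 106.3]
ee_rot: [-179.9, -0.0, 93.6]
force: [0.8, -0.1, 0.4]
gripper_width: 50.2
time_s: 3.32
ee_pos: [531.4, 116.6, 74.9]
ee_rot: [-179.8, 0.0, 93.5]
force: [0.1, -0.2, 0.0]
gripper_width: 50.2
[0, 0.3, -0.6, 0.3, -0.02, -0.0, -0.06]
```

View pics/w2.png

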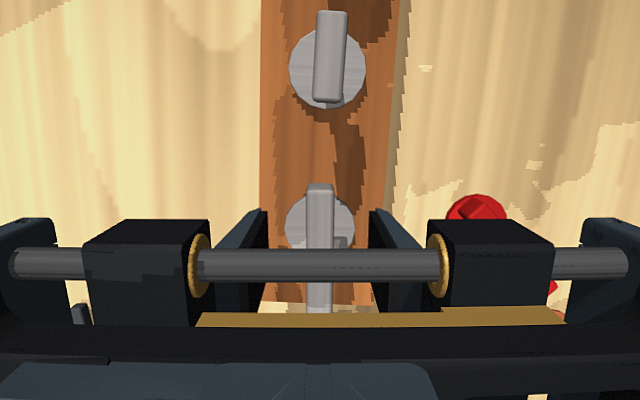

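View pics/s2c.png

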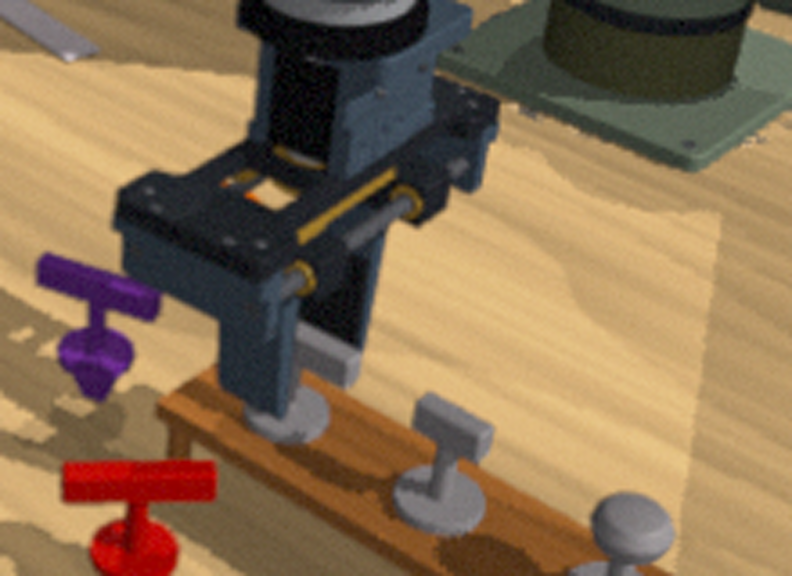

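The wrist view shows the key's bar at u≈320 between the pads, and both scene and wrist views show the fingers straddling the right tool. The next move closes on it.

```bash
python3 -m creep '[[1,0,0,0,0,0,0],[1,0,0,0,0,0,0],[1,0,0,0,0,0,0],[1,0,0,0,0,0,0]]' 40
python3 -m creep '[[1,0,0,0,0,0,0],[1,0,0,0,0,0,0]]' 40
python3 -m creep '[[1,0,0,-8,0,0,0],[1,0,0,-12,0,0,0],[1,0,0,-20,0,0,0],[1,0,0,-25,0,0,0],[1,0,0,0,0,0,0]]'
```

```text
time_s: 3.92
ee_pos: [532.5, 116.9, 76.6]
ee_rot: [180.0, -0.0, 93.5]
force: [-0.1, 0.1, 0.1]
gripper_width: 12.9
time_s: 4.18
ee_pos: [532.5, 116.8, 76.5]
ee_rot: [-180.0, -0.0, 93.5]
force: [-0.4, 0.2, 1.6]
gripper_width: 11.5
time_s: 4.8
ee_pos: [534.1, 117.2, 143.8]
ee_rot: [179.7, -0.0, 93.5]
force: [1.1, 0.0, -2.9]
gripper_width: 11.3
```

```bash
python3 -m creep '[[1,0,0,-20,0,0,0],[1,0,0,-20,0,0,0]]'
python3 -c "
from h import *
plan([563.6,-217.2,186],122.5,10,g=1)"
```

```text
time_s: 5.05
ee_pos: [531.8, 116.7, 180.8]
ee_rot: [-179.9, 0.0, 93.5]
force: [0.5, 0.5, -1.2]
gripper_width: 11.7
[1, -33.5, 1.1, -0.5, -0.01, -0.0, -2.9]
[1, -33.5, -0.6, -0.5, -0.01, -0.0, -2.9]
[1, -33.5, -2.3, -0.5, -0.01, -0.0, -2.9]
[1, -33.3, -4.0, -0.5, -0.01, -0.0, -2.9]
[1, -33.1, -5.6, -0.5, -0.01, -0.0, -2.9]
[1, -32.7, -7.3, -0.5, -0.01, -0.0, -2.9]
[1, -32.3, -8.9, -0.5, -0.01, -0.0, -2.9]
[1, -31.8, -10.6, -0.5, -0.01, -0.0, -2.9]
[1, -31.3, -12.2, -0.5, -0.01, -0.0, -2.9]
[1, -30.6, -13.7, -0.5, -0.01, -0.0, -2.9]
```

```bash
python3 -m creep '[[1,-33.5,1.1,-0.5,0,0,-2.9],[1,-33.5,-0.6,-0.5,0,0,-2.9],[1,-33.5,-2.3,-0.5,0,0,-2.9],[1,-33.3,-4,-0.5,0,0,-2.9],[1,-33,-5.6,-0.5,0,0,-2.9]]'
python3 -m creep '[[1,-32.7,-7.3,-0.5,0,0,-2.9],[1,-32.3,-8.9,-0.5,0,0,-2.9],[1,-31.8,-10.6,-0.5,0,0,-2.9],[1,-31.3,-12.2,-0.5,0,0,-2.9],[1,-30.6,-13.7,-0.5,0,0,-2.9]]'
python3 -m creep '[[1,0,0,0,0,0,0],[1,0,0,0,0,0,0],[1,0,0,0,0,0,0]]'
python3 -c "
from h import *
snap('wrist','w3');snap('scene','s3');snap('top','t3');crop('s3',200,60,360,220,3.7,'s3c');crop('t3',340,100,540,250,4,'t3c');plan([563.6,-217.2,160],122.5,1)"
```

```text
time_s: 5.68
ee_pos: [547.8, -51.0, 182.9]
ee_rot: [-179.9, -0.0, 108.1]
force: [0.5, 1.0, -2.2]
gripper_width: 11.5
time_s: 6.3
ee_pos: [563.9, -217.8, 185.2]
ee_rot: [-179.9, -0.1, 122.6]
force: [0.9, 0.5, -1.7]
gripper_width: 11.4
time_s: 6.68
ee_pos: [564.2, -215.8, 186.1]
ee_rot: [-180.0, -0.1, 122.6]
force: [-0.3, 0.3, -2.6]
gripper_width: 12.0
[0, -0.5, -1.3, 26.5, 0.01, -0.01, 0.1]
```

View pics/w3.png

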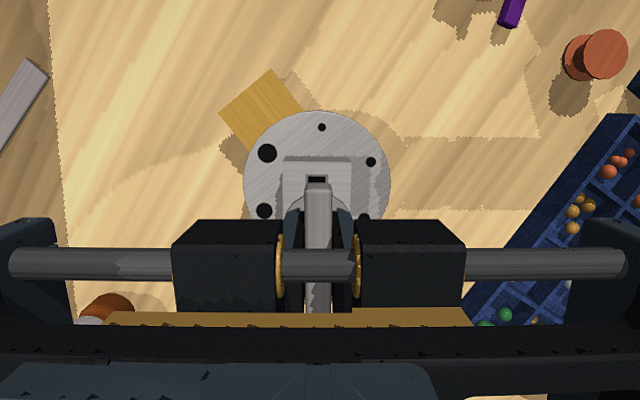

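View pics/s3c.png

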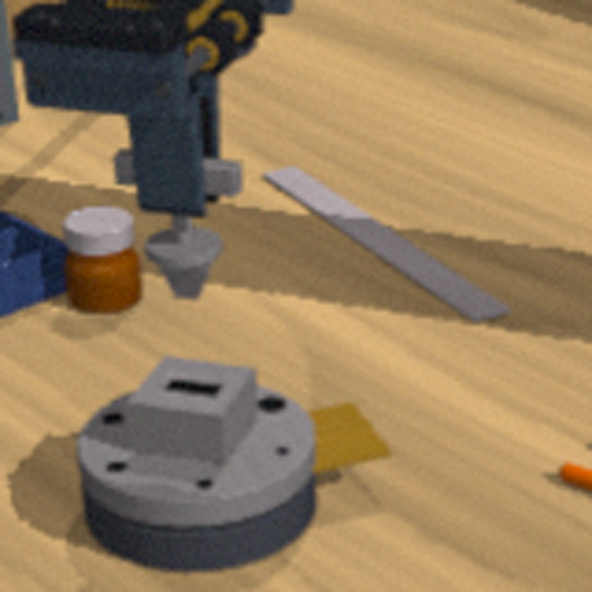

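View pics/t3c.png

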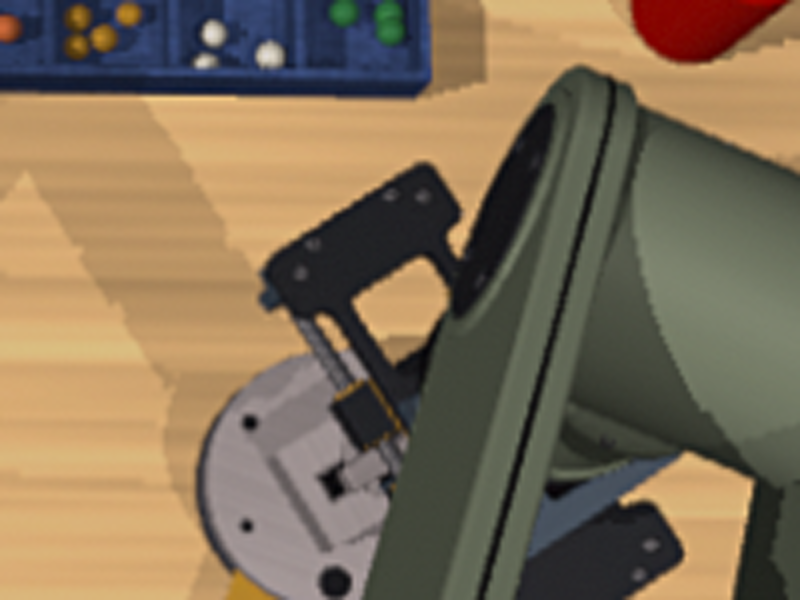

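```bash
python3 - <<'E'
from h import *
crop('w3',220,100,420,250,4,'w3c')
d=load('w3')
th=np.radians(122.6);ux=np.array([np.cos(th),np.sin(th),0]);S=np.array([563.6,-217.2,80]);uy=np.array([-ux[1],ux[0],0])
for a,b in((15,7),(15,-7),(-15,7),(-15,-7)): print('slot corner',np.round(proj(d,S+a*ux+b*uy),1))
K=np.array([564.2,-215.8,186.1+17.5+8])
for s in(1,-1): print('bar end',np.round(proj(d,K+33*s*ux+6*uy),1),np.round(proj(d,K+33*s*ux-6*uy),1))
E
```

```text
slot corner [307.3 174.8]
slot corner [325.1 174.8]
slot corner [307.6 211.5]
slot corner [325.  211.5]
bar end [302.8 188.4] [331.8 188.4]
bar end [304.5 328.1] [330.5 328.1]
```

View pics/w3c.png

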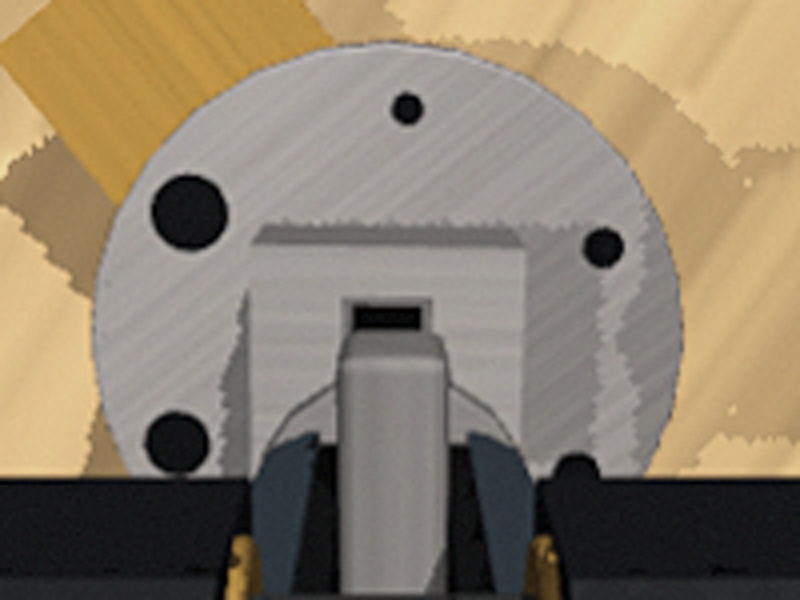

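```bash
python3 -m creep '[[1,-0.5,-1.4,15,0,0,0],[1,0,0,15,0,0,0],[1,0,0,10,0,0,0],[1,0,0,5,0,0,0],[1,0,0,0,0,0,0]]'
python3 -c "
from h import *
snap('wrist','w4');snap('scene','s4');crop('s4',200,90,320,210,5,'s4c');crop('w4',220,100,420,250,4,'w4c');plan([563.6,-217.2,110],122.5,1)"
```

```text
time_s: 7.45
ee_pos: [563.4, -218.1, 141.0]
ee_rot: [-180.0, -0.0, 122.5]
force: [-0.5, -0.3, -1.9]
gripper_width: 11.6
[0, 1.0, 0.3, 31.8, 0.03, 0.04, 0.05]
```

View pics/s4c.png

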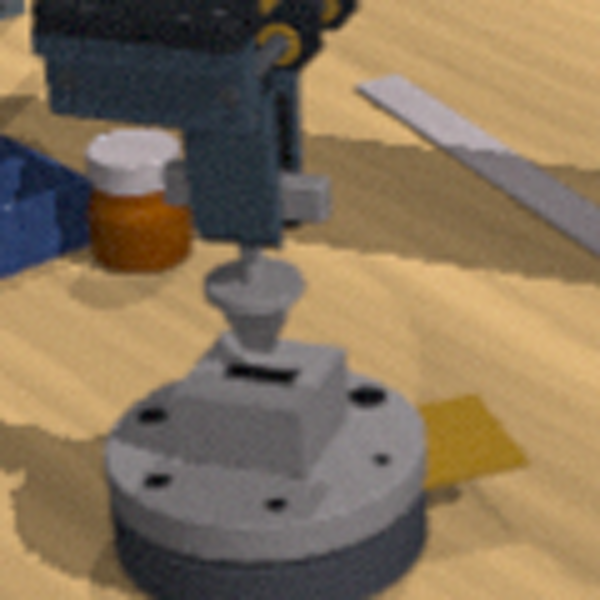

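View pics/w4c.png

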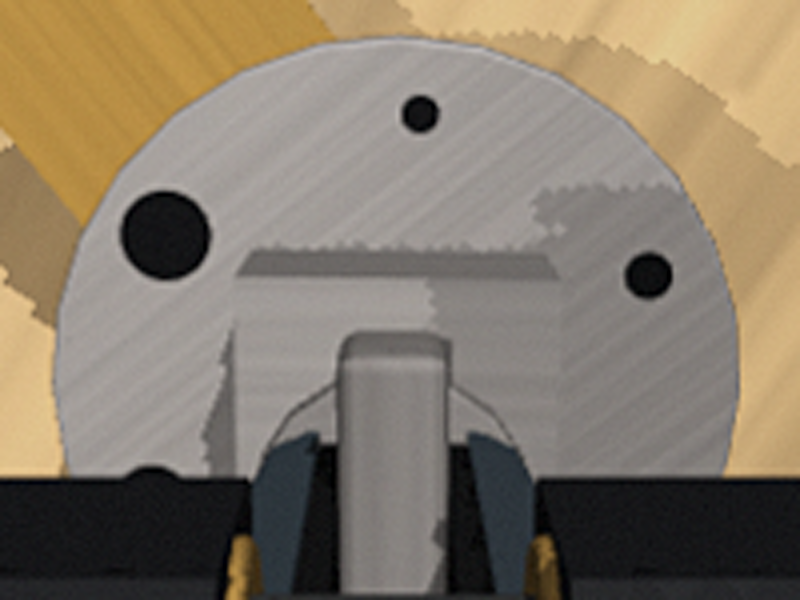

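```bash
python3 - <<'E'
from h import *
d=load('s4')
for z in(86,88.5,91): print(z,(np.array(proj(d,[563.4,-218.1,z]))-[200,90])*5)
print('slot',(np.array(proj(d,[563.6,-217.2,80]))-[200,90])*5)
w=load('w4')
th=np.radians(122.5);ux=np.array([np.cos(th),np.sin(th),0]);uy=np.array([-ux[1],ux[0],0]);S=np.array([563.6,-217.2,80])
for b in(27,-27): print('head far corners',(np.array(proj(w,S+27*ux+b*uy))-[220,100])*4)
E
```

```text
86 [262.04963251 355.40160158]
88.5 [261.63066582 349.95277774]
91 [261.21065718 344.48841079]
slot [263.99661783 369.38729228]
head far corners [229.32155303 268.84481615]
head far corners [560.07161314 268.94130307]
```

```bash
python3 - <<'E'
from h import *
d=load('s4')
th=np.radians(122.5);ux=np.array([np.cos(th),np.sin(th)]);ty=np.array([ux[1],-ux[0]])
t=atz(d,200+263.5/5-.4,90+348/5-.4,88.5); s=atz(d,200+261.5/5-.4,90+374/5-.4,80)
D=(s-t)[:2]; print(t,s,D,'tool x',D@ux,'tool y',D@ty)
E
```

```text
[ 561.45976727 -220.77926362   88.5       ] [ 566.2244708  -216.70414349   80.        ] [4.76470353 4.07512013] tool x 0.8768481155080559 tool y 6.208070649501578
```

```bash
python3 - <<'E'
from h import *
crop('s4',230,145,280,180,14,'s4d')
E
```

```text
(no output)
```

View pics/s4d.png

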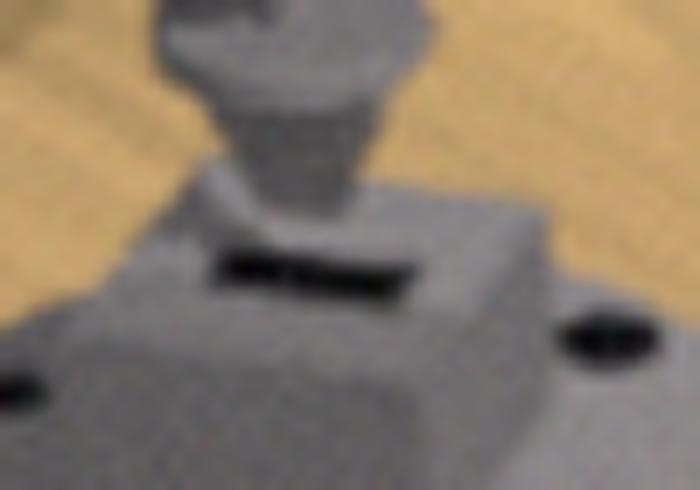

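Corrected reading: the tip is at (251.6,160.4) and the slot at (252.5,164.9) in the scene picture. Both are offset from prediction by the same amount, so they are aligned to under 1 mm. I'll lower the key gently.

```bash
python3 -m creep '[[1,0.3,0,4,0,0,0],[1,0,0,4,0,0,0],[1,0,0,3,0,0,0],[1,0,0,3,0,0,0],[1,0,0,0,0,0,0]]'
python3 -m creep '[[1,0,0,2,0,0,0],[1,0,0,2,0,0,0],[1,0,0,2,0,0,0],[1,0,0,0,0,0,0]]'
```

```text
time_s: 8.18
ee_pos: [563.1, -217.8, 127.1]
ee_rot: [-180.0, -0.0, 122.5]
force: [-0.5, 0.4, -2.1]
gripper_width: 11.8
time_s: 8.68
ee_pos: [563.2, -217.7, 121.2]
ee_rot: [-180.0, -0.0, 122.5]
force: [-1.3, 0.1, -1.8]
gripper_width: 11.5
```

```bash
python3 -m creep '[[1,0,0,2,0,0,0],[1,0,0,2,0,0,0],[1,0,0,2,0,0,0],[1,0,0,2,0,0,0],[1,0,0,0,0,0,0]]'
python3 -m creep '[[1,0,0,2,0,0,0],[1,0,0,2,0,0,0],[1,0,0,1,0,0,0],[1,0,0,0,0,0,0]]'
```

```text
time_s: 9.3
ee_pos: [563.2, -217.8, 113.2]
ee_rot: [-180.0, -0.0, 122.5]
force: [-0.8, -1.0, -1.8]
gripper_width: 11.5
time_s: 9.8
ee_pos: [563.3, -217.8, 108.3]
ee_rot: [-180.0, -0.0, 122.5]
force: [1.0, -0.5, -1.6]
gripper_width: 11.7
```

```bash
python3 -m creep '[[1,0,0,1,0,0,0],[1,0,0,1,0,0,0],[1,0,0,0,0,0,0]]'
python3 -m creep '[[1,0,0,1,0,0,0],[1,0,0,0,0,0,0]]'
python3 -m creep '[[1,0,0,1,0,0,0],[1,0,0,0,0,0,0]]'
```

```text
time_s: 10.18
ee_pos: [563.4, -217.8, 106.5]
ee_rot: [180.0, 0.0, 122.5]
force: [0.3, -0.3, -1.1]
gripper_width: 11.5
time_s: 10.42
ee_pos: [563.4, -217.9, 106.5]
ee_rot: [180.0, 0.0, 122.5]
force: [-2.5, 0.3, 5.3]
gripper_width: 11.5
time_s: 10.68
ee_pos: [563.4, -217.9, 106.4]
ee_rot: [180.0, 0.1, 122.5]
force: [-3.4, 0.9, 10.2]
gripper_width: 12.2
```

The key seated at TCP z 106.5, the value predicted for home, and the force is rising. Next is the clockwise turn.

```bash
T='from workcell import state;s=state();print(s["torque"],s["qpos"][5])'
python3 -m creep '[[1,0,0,0,0,0,7],[1,0,0,0,0,0,7],[1,0,0,0,0,0,7],[1,0,0,0,0,0,7]]' 55; python3 -c "$T"
python3 -m creep '[[1,0,0,0,0,0,7],[1,0,0,0,0,0,7],[1,0,0,0,0,0,0]]' 55; python3 -c "$T"
```

```text
time_s: 11.18
ee_pos: [564.2, -218.2, 106.4]
ee_rot: [179.8, 0.1, 94.4]
force: [-2.3, -0.0, 8.9]
gripper_width: 11.5
[0.0707024  0.40597807 0.17517532] -26.578992350094946
time_s: 11.55
ee_pos: [564.2, -218.2, 106.4]
ee_rot: [179.8, 0.0, 80.5]
force: [-2.0, -0.0, 8.3]
gripper_width: 11.4
[ 0.03510421  0.43063208 -0.02520178] -12.743105227564529
```

```bash
T='from workcell import state;s=state();print(s["torque"],s["ee_rot"])'
for i in 1; do python3 -m creep '[[1,0,0,0,0,0,5],[1,0,0,0,0,0,5]]'; python3 -c "$T"; done
python3 -m creep '[[1,0,0,0,0,0,4]]' |head -1; python3 -c "$T"
python3 -m creep '[[1,0,0,0,0,0,4]]' |head -1; python3 -c "$T"
python3 -m creep '[[1,0,0,0,0,0,4]]' |head -1; python3 -c "$T"
```

```text
time_s: 11.8
ee_pos: [564.2, -218.3, 106.4]
ee_rot: [179.8, 0.0, 70.4]
force: [-1.7, 0.1, 9.3]
gripper_width: 12.2
[0.04011955 0.46839471 0.20874498] [1.79819475e+02 2.08442031e-02 7.04201044e+01]
time_s: 11.92
[0.00870775 0.48414713 0.15565042] [1.79818824e+02 1.09522515e-02 6.64476120e+01]
time_s: 12.05
[0.01288016 0.42678816 0.17825538] [ 1.79821706e+02 -6.14232700e-04  6.24512996e+01]
time_s: 12.18
[0.03291292 0.46585184 0.48203543] [ 1.79823343e+02 -1.14092008e-02  5.84672348e+01]
```

```bash
T='from workcell import state;s=state();print(s["torque"],s["ee_rot"],s["force"])'
python3 -m creep '[[1,0,0,0,0,0,2],[1,0,0,0,0,0,0]]' |head -1; python3 -c "$T"
python3 -m creep '[[1,0,0,0,0,0,2],[1,0,0,0,0,0,0]]' |head -1; python3 -c "$T"
python3 -c "
from h import *
snap('scene','s5');crop('s5',200,90,320,210,5,'s5c');snap('wrist','w5')"
```

```text
time_s: 12.42
[0.07519098 0.39447331 0.62183614] [ 1.79819194e+02 -7.09819364e-03  5.66658316e+01] [-1.44949905  0.47803272  8.51593992]
time_s: 12.68
[0.15415071 0.3834013  1.08466062] [1.79816129e+02 8.00384788e-03 5.47717520e+01] [-1.63613628  0.99019849  9.45421089]
```

View pics/s5c.png

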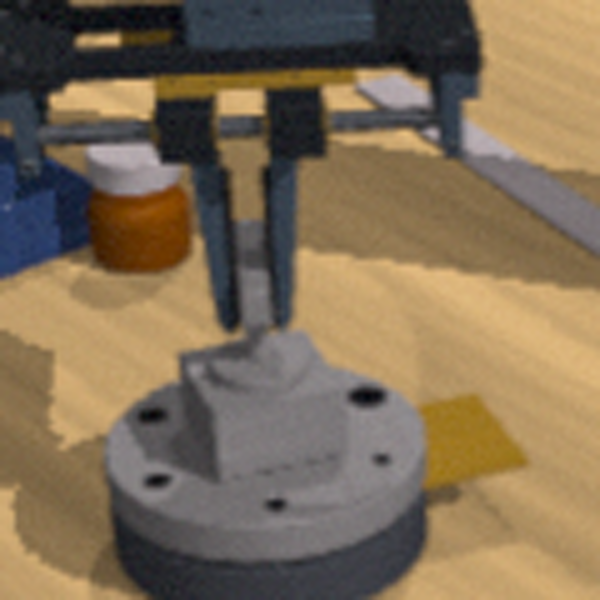

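View pics/w5.png

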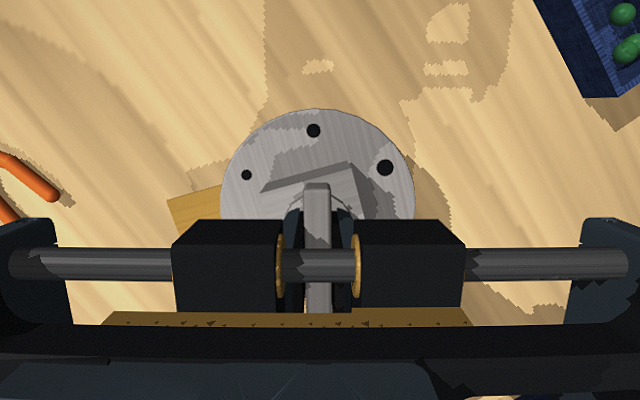

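```bash
T='from workcell import state;s=state();print(s["torque"],s["ee_rot"],s["force"],s["ee_pos"])'
python3 -m creep '[[1,0,0,0,0,0,2],[1,0,0,0,0,0,0],[1,0,0,0,0,0,0]]' |head -1; python3 -c "$T"
python3 - <<'E'
from h import *
snap('wrist','w6');crop('w6',200,90,440,230,3.3,'w6c')
E
```

```text
time_s: 13.15
[0.13964694 0.44184014 1.48390318] [1.79810222e+02 2.53347029e-02 5.28550050e+01] [-2.03213014  1.28943599  8.82185882] [ 564.16548184 -218.17067388  106.4406909 ]
```

View pics/w6c.png

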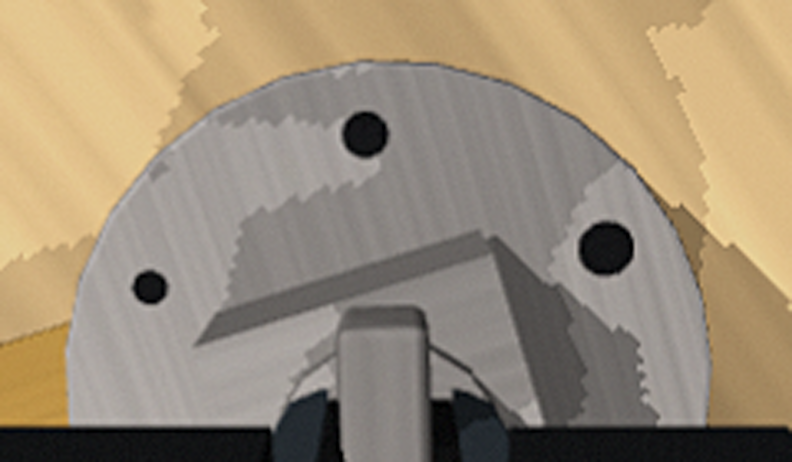

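```bash
python3 - <<'E'
from h import *
crop('w5',200,90,440,230,3.3,'w5c')
d=load('w6')
def P(u,v): return atz(d,200+u/3.3,90+v/3.3,80)
a,b=P(193,345),P(493,250); print(a,b,np.linalg.norm(a-b),np.degrees(np.arctan2(*(a-b)[[1,0]])))
a,b=P(493,250),P(542,425); print(np.degrees(np.arctan2(*(a-b)[[1,0]])))
E
```

```text
[ 548.60002984 -183.72073976   80.        ] [ 599.21263023 -201.53193101   80.        ] 53.655138168762626 160.61240789619487
69.43395696586062
```

View pics/w5c.png

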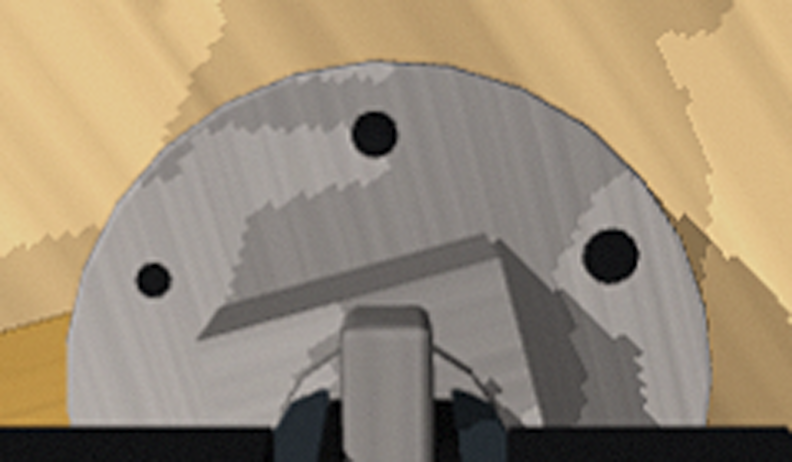

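```bash
T='from workcell import state;s=state();print(s["torque"],s["ee_rot"],s["force"],s["ee_pos"])'
python3 -m creep '[[1,0,0,0,0,0,-3],[1,0,0,0,0,0,-2],[1,0,0,0,0,0,0],[1,0,0,0,0,0,0]]' |head -1; python3 -c "$T"
```

```text
time_s: 13.7
[0.06542764 0.48083221 0.45730004] [ 1.79822735e+02 -1.48603937e-02  5.76341038e+01] [-2.13890598  0.93551408  9.62732907] [ 564.19846756 -218.17867002  106.42308216]
```

```bash
T='from workcell import state;s=state();print(s["torque"],s["ee_rot"],s["force"],s["ee_pos"])'
python3 -m creep '[[1,0,0,-0.8,0,0,-2],[1,0,0,0,0,0,0],[1,0,0,0,0,0,0]]' |head -1; python3 -c "$T"
python3 -m creep '[[0.85,0,0,0,0,0,0],[0.85,0,0,0,0,0,0],[0.8,0,0,0,0,0,0],[0.7,0,0,0,0,0,0],[0.6,0,0,0,0,0,0]]'; python3 -c "$T"
python3 -m creep '[[0.5,0,0,0,0,0,0],[0.5,0,0,0,0,0,0],[0.5,0,0,0,0,0,0]]'
python3 -c "
from h import *
snap('wrist','w7');snap('scene','s7');crop('s7',200,90,320,210,5,'s7c')"
```

```text
time_s: 14.08
[0.01034788 0.25335344 0.07991611] [ 1.79853431e+02 -1.58460044e-02  5.95683256e+01] [-0.53747768  0.128227    6.42575904] [ 564.13658601 -218.22687123  106.45033492]
time_s: 14.7
ee_pos: [563.2, -217.8, 105.0]
ee_rot: [-180.0, -0.0, 59.5]
force: [0.2, 0.4, -0.7]
gripper_width: 34.5
[-0.0898906   0.07008329  0.00849105] [-1.79971750e+02 -2.75263257e-03  5.95443285e+01] [ 0.2080547   0.41752104 -0.73665561] [ 563.20851926 -217.76206471  105.03319662]
time_s: 15.08
ee_pos: [563.3, -217.8, 105.2]
ee_rot: [-180.0, -0.0, 59.5]
force: [0.4, -0.6, 0.2]
gripper_width: 45.7
```

View pics/s7c.png

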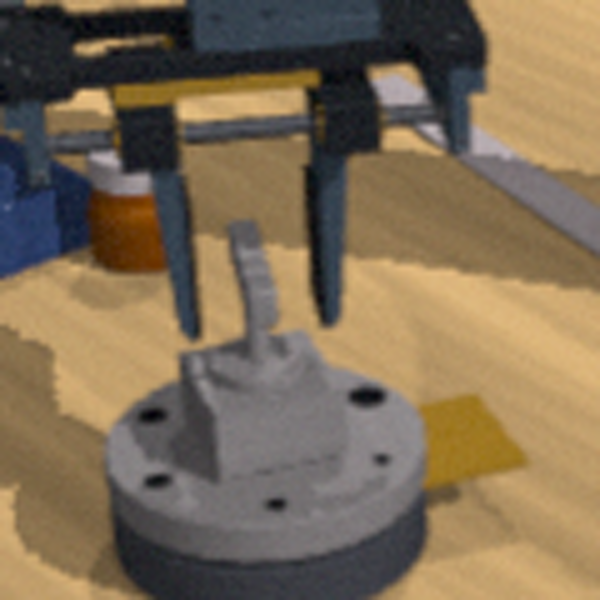

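View pics/w7.png

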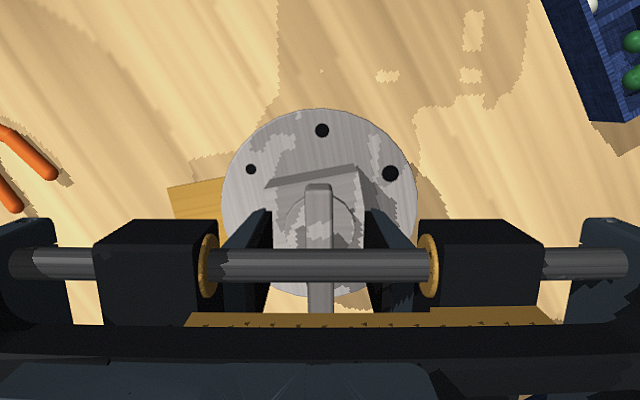

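The jaws are open and the key stands upright with its collar on the head, the bar at u≈318 between the fingers. I'll retreat straight up.

```bash
python3 -m creep '[[0.5,0,0,-10,0,0,0],[0.5,0,0,-20,0,0,0],[0.5,0,0,-30,0,0,0],[0.5,0,0,-30,0,0,0],[0.5,0,0,-20,0,0,0]]'
python3 -c "
from h import *
plan([480,-40,225],59.5,5,g=0.5)"
```

```text
time_s: 15.8
ee_pos: [563.9, -218.0, 217.8]
ee_rot: [179.8, -0.0, 59.5]
force: [0.7, -0.1, -1.3]
gripper_width: 45.7
[0.5, 22.2, -32.5, -1.5, 0.03, -0.01, 0.01]
[0.5, 22.2, -32.5, -1.5, 0.03, -0.01, 0.01]
[0.5, 22.2, -32.5, -1.5, 0.03, -0.01, 0.01]
[0.5, 22.2, -32.5, -1.5, 0.03, -0.01, 0.01]
[0.5, 22.2, -32.5, -1.5, 0.03, -0.01, 0.01]
```

```bash
python3 -m creep '[[0.5,22,-32,-1.5,0,0,0],[0.5,22,-32,-1.5,0,0,0],[0.5,22,-32,-1.5,0,0,0],[0.5,22,-32,-1.5,0,0,0],[0.5,22,-32,-1.5,0,0,0]]'
python3 -m creep '[[0.5,0,0,0,0,0,0],[0.5,0,0,0,0,0,0],[0.5,0,0,0,0,0,0]]'
python3 -c "
from h import *
snap('top','t8');snap('scene','s8');crop('s8',200,90,320,210,5,'s8c');crop('t8',380,170,480,270,6,'t8c')"
```

```text
time_s: 16.42
ee_pos: [480.7, -40.9, 223.6]
ee_rot: [179.9, -0.0, 59.5]
force: [0.3, 0.3, 0.1]
gripper_width: 45.7
time_s: 16.8
ee_pos: [481.7, -42.7, 222.9]
ee_rot: [180.0, -0.0, 59.5]
force: [-0.1, -0.7, 1.1]
gripper_width: 45.8
```

View pics/s8c.png

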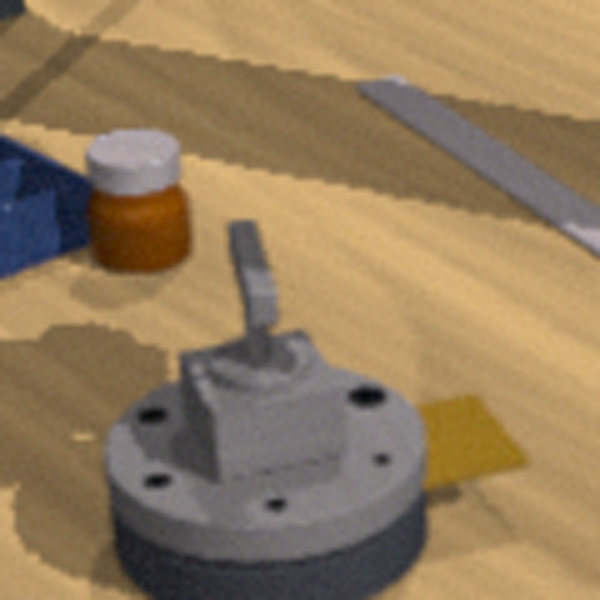

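View pics/t8c.png

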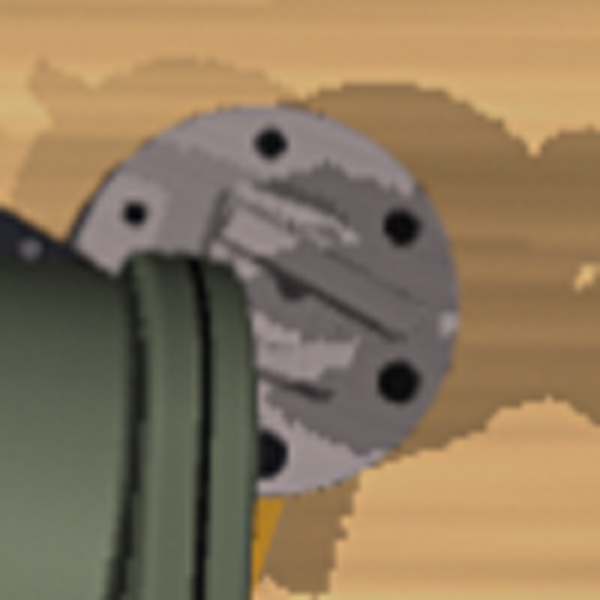

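View pics/s8.png

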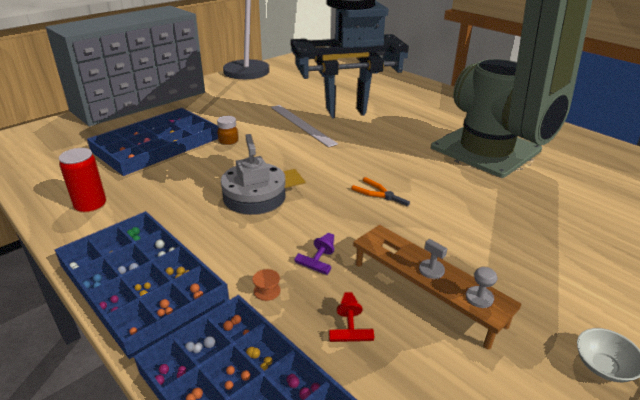

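```bash
python3 - <<'E'
from h import *
ims=[cv2.imread(f'pics/{n}.png')[180:350,270:400] for n in('scene0','s2','s3','s4','s5','s7')]
cv2.imwrite('pics/seq.png',cv2.resize(np.vstack([np.hstack(ims[:3]),np.hstack(ims[3:])]),None,fx=1.7,fy=1.7))
E
```

```text
(no output)
```

View pics/seq.png

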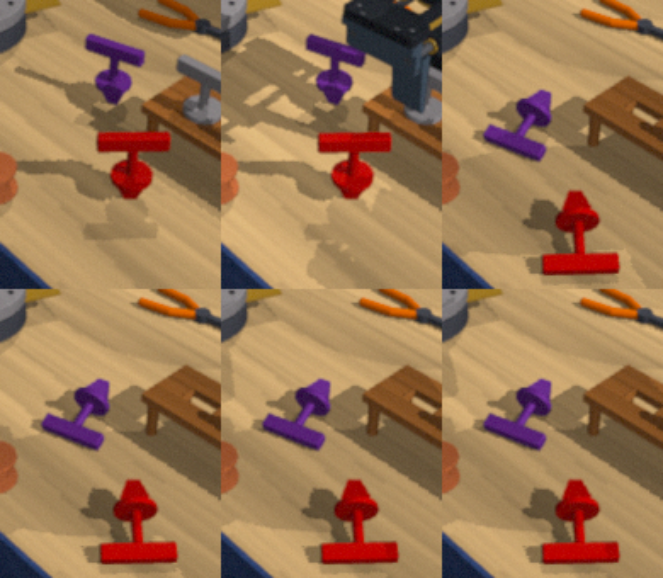

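```bash
python3 - <<'E'
from h import *
d=load('s8');S=np.array([563.6,-217.2])
for yaw in(60,65,70):
  t=np.radians(yaw);u=np.array([np.cos(t),np.sin(t)])
  print(yaw,[((np.array(proj(d,[*(S+s*33*u),132]))-[200,90])*5).round() for s in(1,-1)])
print('collar top front',((np.array(proj(d,[*S,86]))-[200,90])*5))
t=load('t8')
for nm,(a,b) in dict(bar_edge=((300,262),(408,340)),headfar=((245,183),(425,250))).items(): pass
print(state()['force'])
E
```

```text
60 [array([265., 292.]), array([246., 217.])]
65 [array([273., 291.]), array([238., 218.])]
70 [array([280., 290.]), array([231., 219.])]
collar top front [262.99782377 356.36755766]
[ 0.25729097 -0.27615254 -0.27123607]
```

```bash
python3 -c "
from workcell import *
print(job_done(),state()['time_s'])"
```

```text
the job is handed in; nothing more can be done
the job is handed in; nothing more can be done
```

The flat-tongued key is standing in the clamp screw, fully home, and the screw has been turned clockwise to its stop. I handed the job in at about 17 s, with the gripper open and clear of everything.

- **Picking the key:** I took the grey tool with the 66 mm crossbar from the rack hole nearest the cutter.
- **Home in the slot:** The tool stopped at z 106.5, the height I had worked out for the collar on the head, and the downward force then rose to about 10 N. After I let go, the last scene picture shows the key upright with its bar where a seated key should be.
- **Turned to the stop:**
  - I turned the tool about 70° clockwise.
  - The turning moment stayed at 0.15–0.2 N m, then climbed to 1.5 N m while the screw head stayed still.
  - The head itself moved about 52° (0.92 rad), which puts its start near 0.65 rad, within the stated range.
  - I eased the twist off before opening the jaws.

**Look-alikes fell over:** The purple and red look-alikes, which had stood on their narrow tips, toppled between 3.3 s and 6.7 s. They now lie on the work surface. No picture caught the moment, but they most likely tipped over on their own:
- The planned clearances were about 30 mm for the red one and 50 mm for the purple one.
- The wrist readings I took in that period showed no contact.

I left them where they lie.

**Minor disagreement:** Before insertion, the wrist view put the head about 1.5 mm from where the top camera had placed it along the slot. The scene view agreed to under 1 mm, and the key went in without touching the sides.

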